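# Weigh the thin shot glass on the shielded balance

## Task

Weigh the empty shot glass that stands near the front of the bench: slide the balance's clear top lid back, stand the glass upright in the middle of the weighing pan, let go of it, and slide the lid fully shut again. The glass is thin and the load cell delicate, so hold the glass with the lightest grip, never squeezing it with more than 40 N a finger, and set it down softly, without dropping it the last bit or tipping it over: neither glass nor fingers may knock the balance or press on the pan with more than 10 N. Leave the steel dosing cup and the syrup jar near it where they stand.

Things in the scene. Friction and masses are not known exactly. Their poses are not given: they have to be found in the camera images.
- shot_glass: empty clear shot glass with thin walls, 58 mm high, tapering from 48 mm across at the rim to 38 mm at the foot, under 0.1 kg; origin at the centre of its underside, z up. Stands open end up on the bench.
- balance: white laboratory balance with clear draught shield, fixed, 375 mm deep (its x, front console to rear), 190 mm wide (y); origin on the bench under the pan's centre. Weighing chamber 150 mm square inside, centred on the origin; its clear panes with the lid's rails reach 113 mm above the bench; solid rear housing (106 mm high) at x = 77 to 237 mm.
- pan: round steel weighing pan, 90 mm across, in the middle of the chamber; origin at the centre of its top face, 42 mm above the bench. It is sprung: it yields straight down about 1 mm for 1.5 N and meets its overload stop 5 mm down.
- lid (a joint): how far the clear top lid is slid to the rear: 0 fully shut (at its stop) to 0.150 m fully open (over the rear housing). Lid 160 x 158 mm, underside 107.5 mm and top 111.5 mm above the bench; it clears a glass on the pan by 7 mm. It slides along the balance's x with about 2 N and stays where it is left.
- lid_grip (a point): middle of the black upright bar grip at the centre of the lid, 127.5 mm above the bench: bar 14 mm thick (along the balance's x), 60 mm long (along its y), its top 12 mm above this point. A 3 mm foot pad (26 x 72 mm) under the bar rises to 13 mm below this point. Moves with the lid.
- dosing_cup: steel dosing cup filled with ground coffee, 60 mm across, 48 mm high, loose; origin at the centre of its underside. To be left alone.
- jar_syrup: closed glass jar of amber syrup with a black cap, 65 mm across, 86 mm high, loose; origin at the centre of its underside. To be left alone.
Not all that is in view belongs to the job. What is shaped like the shot_glass but green or turquoise is not meant.

How it is judged:
By the outcome, as a careful person would: the job done as asked, in the order asked, and still so for the second after the job is handed in, with the robot touching nothing.
It also fails if it takes over 66 s, if anything falls off the work surface, if the arm or the gripper's body presses on something with over 40 N, if the wrist force passes 120 N, or if a joint passes its speed limit or range.

## Robot

A 6-joint arm with a two-finger parallel gripper is mounted at the origin on a cart in front of the work surface, level with it; the furniture and walls round the work are solid. World frame = base frame: x ahead of the robot, y to its left, z up, the work surface at z = 0. Lengths are in m, angles in rad, forces in N, time in s.
With the tool pointing down it reaches from about 0.35 to 0.975 m from the base axis. Payload 4.9 kg.
Tool frame: the origin (TCP) lies midway between the tips of the shut fingers; the grasp point (between the pads) lies ctrl.grip_point_offset behind it (ctrl.grip_point_offset is the distance from the TCP to the grasp point, in m); x points along the fingers, y is the direction in which the jaws open and shut, and the axes are right-handed (so a half turn about x gives the same grasp; the last joint's range is limited). The gripper opens to 85 mm and grips with 20 to 120 N. Pads are 22 mm wide; open, the fingers measure 114 mm over their backs; the gripper's body (76 mm by 85 mm) begins 54 mm behind the grasp point. The pads swing forward as they close: fully open they stand 13 mm farther back than shut.
Start: joints at [0.993, 0.053, 1.613, -0, 1.476, -0.119], TCP at [0.277, 0.56, 0.231] pointing down, gripper open.
Joint ranges: [-3.01, 3.01], [-1.01, 2.22], [0.06, 2.58], [-1.02, 4.17], [0.09, 2.62], [-3.14, 3.14]. Speed limits (rad/s): [2.57, 2.57, 3.14, 3.14, 3.14, 3.14].

## Interface

Orientations are given as a rotation vector (axis times angle).
In Python, from station import ctrl gives the robot as it stands. The module is installed in compiled form; this text tells all that it offers.
- The arm moves only by the tool drive_tool, never from a script. Its argument "commands" is text: rows parted by semicolons, each of 5 numbers parted by spaces: the closure, from -1 (fully open) to 1 (shut), so that 0 is half open, then the shift along the tool's x, y, z in units of 40 mm (1.0 is 40 mm), then the turn about the tool's x in units of 5 degrees (1.0 is 5 degrees). A call has 1 to 8 rows; each row is the pose to reach, as a shift and turn from the pose commanded when the call began, along the tool's axes at that moment; what a row does not reach only later rows make up. A row lasts 1/12 s, in which the tool goes at most 41.7 mm and 7.16 degrees, less where a joint would pass 70% of its speed; a pose out of reach is approached as far as the arm can. A call with a gripper value outside its range is refused whole. The fingers move at their own pace and stop on an object; "newtons" is the grip in N (left out, the last holds). Time passes only in rows, so rows that repeat a pose let the fingers close. It gives the time, the measured TCP pose, the force and the opening at its end, in the units of the state.
- ctrl.get_obs(): the state, without advancing time (a new reading comes with each control period).
- ctrl.get_image(name): name is "scene" or "top" or "wrist"; returns (picture, depth): 420x560x3 uint8, blue, green, red; 420x560 float32, m along the optical axis (not along the pixel's ray), 0 where there is no reading.
- ctrl.camera_info(name): a dict with "K" (3x3 intrinsics, pixels), "k1" (the pictures are not rectified: a ray, as slopes to the right and down, at radius r is drawn at 1 + k1 r^2 times it, then the intrinsics apply), "T" (4x4, takes a point from camera to world coordinates). Camera axes: x right, y down, z forward; pixel columns grow to the right and rows downward; lengths in m; the calibration is good to about 2 mm. A picture is of the moment at which its call begins: read the wrist's pose just before it. camera_info takes no time and is no camera call; for the wrist camera it gives the pose at the moment of the call.
- ctrl.finish_job(): hands the job in, once; it reports no verdict.
The state is a dict: "t": time; "q": joint angles; "dq": joint speeds; "effort": joint torques, N m; "tool_pos": TCP position; "tool_rot": TCP orientation; "contact_force": force on the tool from outside, world axes, zero at the start; "wrist_torque": the same for the moment, N m; "opening": finger opening in m.
Only numpy, scipy, OpenCV 4.12 (cv2) and the standard library are available. Lean on these libraries where they do the work, as an engineer would, in place of code of your own. Each camera call takes 0.05 s, during which the arm holds its last target.

## Working session

There is one attempt and no reset: what is moved stays moved. The work goes in short steps, Python scripts to look and compute and a tool call to move; the robot and the scene stay as the last step left them, time stands still between calls to the robot, and variables do not carry over. Pictures are saved under pics/ and viewed, and the job is handed in when it is done.

Besides the shell and the picture viewer there is one more tool, called after "Call:" as name(argument=value, ...) on one line, values as JSON. drive_tool: Moves the arm, as the interface text tells. Its arguments: {"type":"object","properties":{"commands":{"type":"string"},"newtons":{"type":"number"}},"required":["commands"]}

```bash
mkdir -p pics; ls; python3 - <<'E'
from station import ctrl
import cv2,numpy as np
np.set_printoptions(precision=4,suppress=True)
print(ctrl.get_obs(), ctrl.grip_point_offset)
for n in ("scene","top","wrist"):
    ci=ctrl.camera_info(n); print(n,ci)
    im,d=ctrl.get_image(n); cv2.imwrite(f"pics/{n}0.png",im); np.save(f"pics/{n}0.npy",d)
E
```

```text
pics
{'t': 0.0, 'q': array([ 0.993 ,  0.0533,  1.6143, -0.    ,  1.476 , -0.119 ]), 'dq': array([-0.    , -0.0006, -0.0015, -0.0006, -0.0005,  0.0004]), 'effort': array([  0.0016, -39.3659, -37.019 ,   0.0001,   0.0067,  -0.    ]), 'tool_pos': array([0.2765, 0.5598, 0.2301]), 'tool_rot': array([ 0.3583,  1.5414, -0.3613]), 'contact_force': array([-0.6688, -0.0511, -0.0944]), 'wrist_torque': array([0.0064, 0.0016, 0.0021]), 'opening': 0.08566668941713283} 0.0187
scene {'K': array([[466.8963,   0.    , 276.9724],
       [  0.    , 466.8963, 205.9884],
       [  0.    ,   0.    ,   1.    ]]), 'k1': -0.14666066450491438, 'T': array([[ 0.7451, -0.431 ,  0.509 , -0.0157],
       [-0.6667, -0.4629,  0.5841, -0.7207],
       [-0.0162, -0.7746, -0.6323,  0.796 ],
       [ 0.    ,  0.    ,  0.    ,  1.    ]])}
top {'K': array([[411.1205,   0.    , 278.2326],
       [  0.    , 411.1205, 212.7728],
       [  0.    ,   0.    ,   1.    ]]), 'k1': -0.043814796693952295, 'T': array([[-0.0282, -0.9965,  0.0785,  0.4654],
       [-0.9995,  0.0273, -0.0129, -0.0642],
       [ 0.0108, -0.0789, -0.9968,  1.2086],
       [ 0.    ,  0.    ,  0.    ,  1.    ]])}
wrist {'K': array([[342.7008,   0.    , 270.6481],
       [  0.    , 342.7008, 211.1756],
       [  0.    ,   0.    ,   1.    ]]), 'k1': 0.0011288862057678701, 'T': array([[ 0.4421,  0.8493,  0.2887,  0.2024],
       [ 0.897 , -0.418 , -0.1438,  0.598 ],
       [-0.0015,  0.3225, -0.9466,  0.3729],
       [ 0.    ,  0.    ,  0.    ,  1.    ]])}
```

View pics/scene0.png

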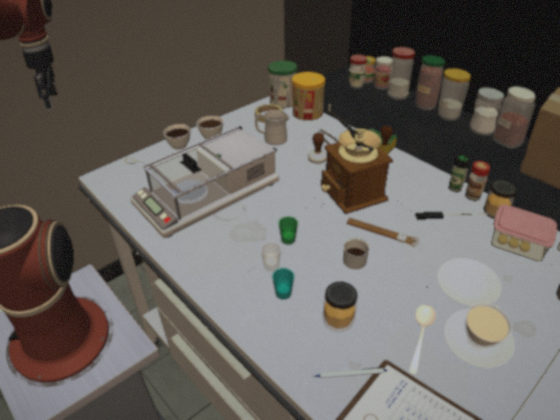

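View pics/top0.png

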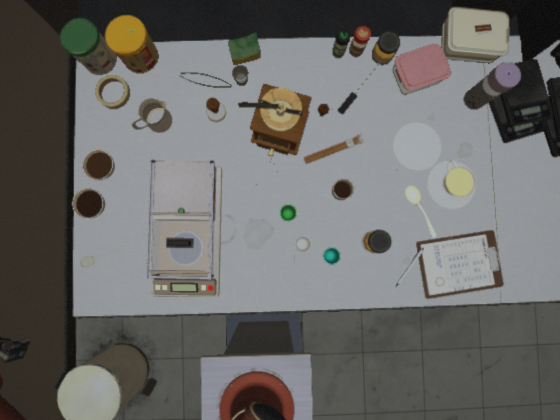

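View pics/wrist0.png

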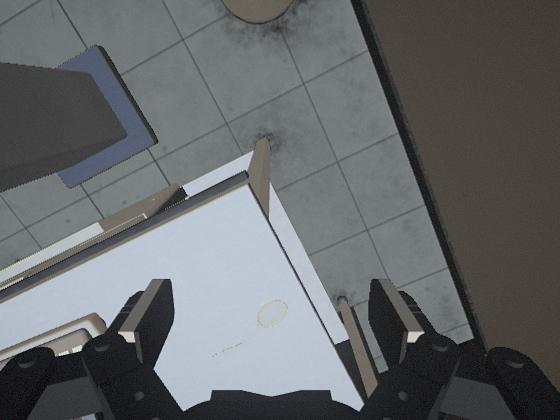

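```bash
cat > h.py <<'E'
import cv2,numpy as np
from scipy.spatial.transform import Rotation as R
np.set_printoptions(precision=4,suppress=True)
def ray(ci,uv):
    uv=np.asarray(uv,float).reshape(-1,2);K=ci["K"]
    p=np.c_[(uv[:,0]-K[0,2])/K[0,0],(uv[:,1]-K[1,2])/K[1,1]]
    s=p.copy()
    for _ in range(20): s=p/(1+ci["k1"]*(s**2).sum(1,keepdims=True))
    return np.c_[s,np.ones(len(s))]
def plane(ci,uv,z):
    d=ray(ci,uv)@ci["T"][:3,:3].T; o=ci["T"][:3,3]
    return o+d*((z-o[2])/d[:,2])[:,None]
def proj(ci,P):
    P=np.asarray(P,float).reshape(-1,3);T=ci["T"];c=(P-T[:3,3])@T[:3,:3]
    s=c[:,:2]/c[:,2:];s=s*(1+ci["k1"]*(s**2).sum(1,keepdims=True))
    return np.c_[s[:,0]*ci["K"][0,0]+ci["K"][0,2],s[:,1]*ci["K"][1,1]+ci["K"][1,2]]
E
python3 - <<'E'
import cv2
t=cv2.imread("pics/top0.png");s=cv2.imread("pics/scene0.png")
cv2.imwrite("pics/t_bal.png",cv2.resize(t[150:305,135:235],None,fx=3.8,fy=3.8,interpolation=cv2.INTER_CUBIC))
a=cv2.resize(t[190:280,250:410],None,fx=4,fy=4,interpolation=cv2.INTER_CUBIC)
cv2.imwrite("pics/t_gl.png",a)
cv2.imwrite("pics/s_bal.png",cv2.resize(s[120:310,120:320],None,fx=3.1,fy=3.1,interpolation=cv2.INTER_CUBIC))
E
```

```text
(no output)
```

View pics/t_bal.png

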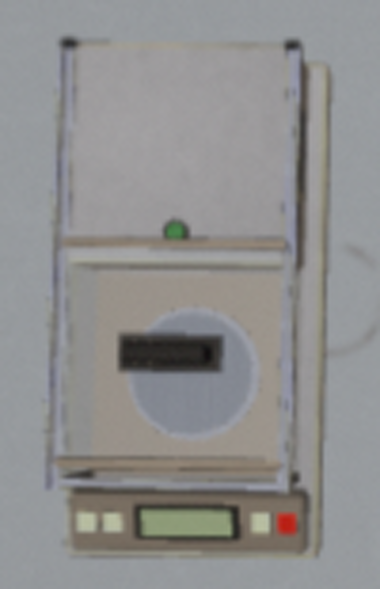

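View pics/t_gl.png

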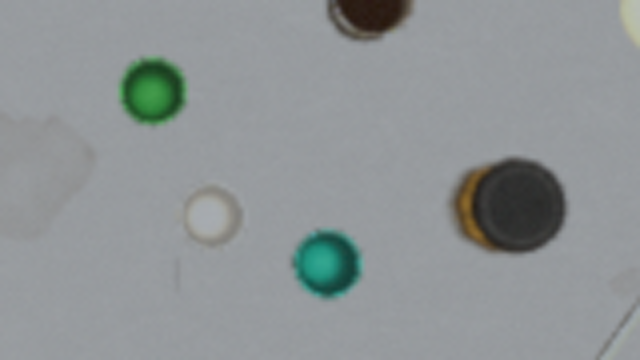

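View pics/s_bal.png

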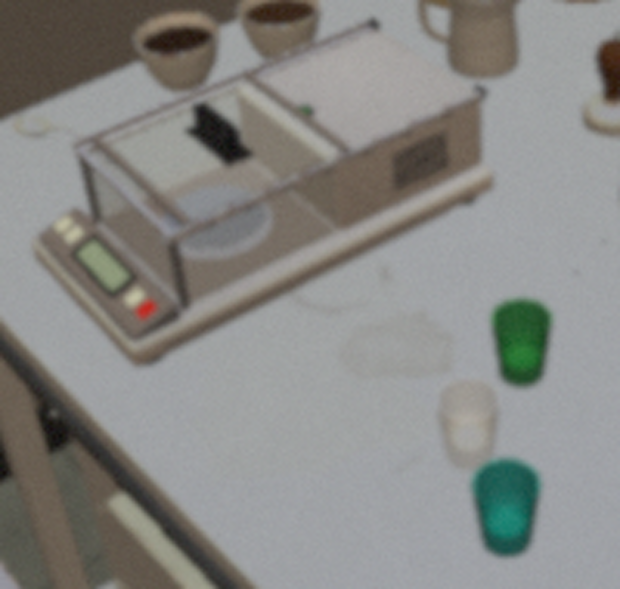

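```bash
python3 - <<'E'
from h import *
from station import ctrl
t=cv2.imread("pics/top0.png");s=cv2.imread("pics/scene0.png")
T=ctrl.camera_info("top");S=ctrl.camera_info("scene")
dt=np.load("pics/top0.npy");ds=np.load("pics/scene0.npy")
o=ctrl.get_obs();print(R.from_rotvec(o['tool_rot']).as_matrix())
def circ(mask,off):
    cs,_=cv2.findContours(mask,cv2.RETR_EXTERNAL,cv2.CHAIN_APPROX_NONE)
    c=max(cs,key=cv2.contourArea)
    return c
# grip bar dark mask in top
m=(t.max(2)<62).astype(np.uint8);m2=np.zeros_like(m);m2[225:262,155:205]=m[225:262,155:205]
c=circ(m2,0);r=cv2.minAreaRect(c);print("bar",r, cv2.contourArea(c))
b=cv2.boxPoints(r);print(plane(T,np.vstack([b,[r[0]]]),0.139))
# colour glasses
hsv=cv2.cvtColor(t,cv2.COLOR_BGR2HSV)
m=((hsv[...,1]>120)&(hsv[...,0]>40)&(hsv[...,0]<105)).astype(np.uint8)
for c in cv2.findContours(m,cv2.RETR_EXTERNAL,cv2.CHAIN_APPROX_NONE)[0]:
    if 100<cv2.contourArea(c)<600:
        p,rr=cv2.minEnclosingCircle(c);print("green",p,rr,plane(T,[p],0.058))
p=(302.5,243.4);print("clear z=.058,.0",plane(T,[p],0.058),plane(T,[p],0.0))
print("depth top",dt[236:252:2,294:312:2])
for (u,v) in [(186,248),(180,243),(183,190),(183,287)]: print((u,v),dt[v,u])
# pan ellipse in top crop: center (195,373)/3.8+(135,150)
pc=[(195+.5)/3.8-.5+135,(373+.5)/3.8-.5+150];print("pan",pc,plane(T,[pc],0.042))
# corners: rear black blocks (68,43),(292,44); 
for q in [(68,43),(292,44),(57,466),(283,466)]:
    u=[(q[0]+.5)/3.8-.5+135,(q[1]+.5)/3.8-.5+150];print(q,plane(T,[u],0.113))
E
```

```text
[[-0.0009  0.4429  0.8966]
 [-0.0013  0.8966 -0.4429]
 [-1.     -0.0016 -0.0002]]
bar ((179.5, 242.5), (7.0, 25.0), 90.0) 169.0
[[0.4892 0.2127 0.139 ]
 [0.4875 0.1476 0.139 ]
 [0.4693 0.1479 0.139 ]
 [0.4711 0.2129 0.139 ]
 [0.4793 0.1802 0.139 ]]
green (331.4415588378906, 255.7987060546875) 8.032612800598145 [[ 0.4315 -0.2243  0.058 ]]
green (287.65216064453125, 212.32608032226562) 7.681899070739746 [[ 0.5565 -0.1057  0.058 ]]
clear z=.058,.0 [[ 0.4684 -0.1445  0.058 ]] [[ 0.4685 -0.1486  0.    ]]
depth top [[1.2067 1.2072 1.2006 1.1512 1.149  1.1565 1.1515 1.2053 1.2066]
 [1.2049 1.2075 1.1652 1.1833 1.1856 1.1817 1.1696 1.1438 1.2134]
 [1.2075 1.1521 1.1912 1.1916 1.1886 1.1886 1.1886 1.1656 1.1478]
 [1.2061 1.1756 1.189  1.1891 1.1952 1.1867 1.1871 1.1767 1.1517]
 [1.2103 1.1778 1.1877 1.1948 1.1917 1.1898 1.188  1.178  1.1562]
 [1.2017 1.1641 1.1929 1.191  1.1899 1.1956 1.1875 1.1739 1.1482]
 [1.2055 1.146  1.1819 1.1918 1.1861 1.186  1.1806 1.1585 1.1469]
 [1.2061 1.2015 1.1462 1.165  1.1677 1.1649 1.1528 1.1423 1.2029]]
(186, 248) 1.0914433
(180, 243) 1.0644907
(183, 190) 1.10769
(183, 287) 1.1466358
pan [185.94736842105263, 247.78947368421052] [[0.4651 0.1843 0.042 ]]
(68, 43) [[0.7015 0.2574 0.113 ]]
(292, 44) [[0.6962 0.0978 0.113 ]]
(57, 466) [[0.403  0.2664 0.113 ]]
(283, 466) [[0.399  0.1087 0.113 ]]
```

```bash
cat >> h.py <<'E'
def cloud(ci,d,box=None):
    u0,v0,u1,v1=box or (0,0,560,420)
    U,V=np.meshgrid(np.arange(u0,u1),np.arange(v0,v1))
    uv=np.c_[U.ravel(),V.ravel()];dd=d[v0:v1,u0:u1].ravel();k=dd>0
    P=(ray(ci,uv[k])*dd[k][:,None])@ci["T"][:3,:3].T+ci["T"][:3,3]
    return P,uv[k]
def fitcirc(p):
    A=np.c_[2*p,np.ones(len(p))];x=np.linalg.lstsq(A,(p**2).sum(1),rcond=None)[0]
    return x[:2],np.sqrt(x[2]+x[0]**2+x[1]**2)
E
python3 - <<'E'
from h import *
from station import ctrl
for n,boxg,boxb in (("top",(290,232,315,256),(140,150,225,300)),("scene",(258,240,285,272),(120,120,290,235))):
    C=ctrl.camera_info(n);d=np.load(f"pics/{n}0.npy")
    P,_=cloud(C,d,boxg); k=(P[:,2]>0.045)&(P[:,2]<0.07)
    print(n,"glass rim n",k.sum(),fitcirc(P[k,:2]),P[k,2].mean(),"bbox mid",(P[k].min(0)+P[k].max(0))/2)
    k=(P[:,2]>0.01)&(P[:,2]<0.075);print(" all",fitcirc(P[k,:2]),P[k].min(0),P[k].max(0))
    P,uv=cloud(C,d,boxb)
    k=(P[:,2]>0.129)&(P[:,2]<0.15)&(abs(P[:,0]-.48)<.06)&(abs(P[:,1]-.18)<.05);q=P[k];
    print(" bar top",k.sum(),q.mean(0),q.min(0),q.max(0),cv2.minAreaRect(q[:,:2].astype(np.float32)*1000))
    k=(P[:,2]>0.098)&(P[:,2]<0.125)&(abs(P[:,0]-.55)<.25)&(abs(P[:,1]-.18)<.1);q=P[k]
    print(" top surfaces",k.sum(),cv2.minAreaRect(q[:,:2].astype(np.float32)*1000))
    k=(P[:,2]>0.025)&(P[:,2]<0.055)&(abs(P[:,0]-.465)<.07)&(abs(P[:,1]-.18)<.07);print(" pan pts",k.sum(),P[k].mean(0) if k.any() else "")
    h,e=np.histogram(P[:,2],bins=np.arange(0,.16,.005));print(h)
E
```

```text
top glass rim n 75 (array([ 0.4682, -0.1451]), np.float64(0.022028600488498515)) 0.05645130237606087 bbox mid [ 0.4681 -0.146   0.0544]
 all (array([ 0.4681, -0.1458]), np.float64(0.017223289648985774)) [ 0.4443 -0.1687  0.0104] [ 0.4919 -0.1232  0.0637]
 bar top 123 [0.4803 0.1851 0.1385] [0.4723 0.1558 0.1303] [0.4866 0.2163 0.143 ] ((479.46356201171875, 186.115478515625), (60.5009651184082, 13.018899917602539), 88.46892547607422)
 top surfaces 7356 ((543.669921875, 184.5369873046875), (175.01055908203125, 319.65753173828125), 87.63912963867188)
 pan pts 12 [0.3998 0.1445 0.0393]
[1452   64    8   23   62  339  534  241  333  441  144   36   24   34
   20    6    1    5    3   26 1395 2726 2845  363    5    2    9   73
   41    0    0]
scene glass rim n 263 (array([ 0.4606, -0.1614]), np.float64(0.03394166218643385)) 0.054089139298862124 bbox mid [ 0.458  -0.1619  0.0538]
 all (array([ 0.4735, -0.1599]), np.float64(0.032231122389692814)) [ 0.4255 -0.2076  0.0101] [ 0.5385 -0.0995  0.0626]
 bar top 109 [0.476  0.1835 0.1371] [0.4683 0.157  0.1291] [0.4856 0.2202 0.1423] ((478.0272521972656, 188.6024169921875), (63.337852478027344, 16.671733856201172), 87.36302947998047)
 top surfaces 4269 ((540.8157958984375, 185.4649658203125), (180.97161865234375, 320.5439147949219), 87.1863784790039)
 pan pts 245 [0.4386 0.1296 0.0418]
[5438  203  183  244  302  455  744  468  696  898  450  371  238  230
  221  232  222  232  203  179  660 1386 2045  112   22   26   20   62
   20    0    0]
```

Call:
drive_tool(commands="0 0 -0.3 0.4 0.6; 0 0 -0.8 1.2 1.9; 0 0 -1.4 2.0 3.2; 0 0 -2.0 2.8 4.5; 0 0 -2.6 3.6 5.8; 0 0 -3.2 4.4 7.1; 0 0 -3.8 5.2 8.4; 0 0 -4.4 6.0 9.7", newtons=20)

```text
t: 0.82
tool_pos: [0.4143, 0.2944, 0.231]
tool_rot: [1.015, 1.321, -1.015]
contact_force: [1.2, 0.0, 0.2]
opening: 0.0427
```

```bash
cat >> h.py <<'E'
def mv(o,tgt,yaw):
    """units from measured pose to target TCP pos and tool-y yaw (deg, world)"""
    M=R.from_rotvec(o["tool_rot"]).as_matrix()
    d=M.T@(np.asarray(tgt)-o["tool_pos"])/.04
    cur=np.degrees(np.arctan2(M[1,1],M[0,1]))
    print("pos",o["tool_pos"],"yaw %.2f"%cur,"tilt",M[:,0],"shift",d,"turn",-(yaw-cur)/5)
E
python3 - <<'E'
from h import *
from station import ctrl
o=ctrl.get_obs();mv(o,[.479,.186,.20],-2.3);print(o['t'],o['q'])
E
```

```text
pos [0.4143 0.2944 0.231 ] yaw 14.91 tilt [-0.0001 -0.0001 -1.    ] shift [0.7762 0.8665 3.036 ] turn 3.4427128373288625
0.8167 [ 0.4714 -0.2316  1.8797 -0.      1.4937  0.2111]
```

Call:
drive_tool(commands="0 0.2 0.2 0.8 1.0; 0 0.5 0.5 1.7 2.2; 0 0.78 0.8 2.6 3.3; 0 0.78 0.87 3.04 3.45; 0 0.78 0.87 3.04 3.45")

```text
t: 1.23
tool_pos: [0.4802, 0.1848, 0.1987]
tool_rot: [1.237, 1.19, -1.241]
contact_force: [1.3, -0.5, 0.2]
opening: 0.0427
```

```bash
python3 - <<'E'
from h import *
from station import ctrl
o=ctrl.get_obs();ci=ctrl.camera_info("wrist")
im,d=ctrl.get_image("wrist");cv2.imwrite("pics/w1.png",im);np.save("pics/w1.npy",d)
mv(o,[.479,.186,.118],-2.3);print(o['t'])
P,uv=cloud(ci,d)
k=(P[:,2]>0.131)&(P[:,2]<0.148)&(abs(P[:,0]-.48)<.04)&(abs(P[:,1]-.186)<.045);q=P[k]
print(k.sum(),q.mean(0),q.min(0),q.max(0),cv2.minAreaRect(q[:,:2].astype(np.float32)*1000),uv[k].min(0),uv[k].max(0))
print(proj(ci,[.479,.186,.1395]))
E
```

```text
pos [0.4802 0.1848 0.1987] yaw -2.34 tilt [-0.0021 -0.0016 -1.    ] shift [ 2.0178 -0.0263 -0.0314] turn -0.0071105353855152485
1.2333
1909 [0.4809 0.192  0.1388] [0.4727 0.1603 0.1311] [0.4888 0.2194 0.1417] ((480.851806640625, 189.84092712402344), (59.013160705566406, 14.546332359313965), 87.74425506591797) [260 179] [282 267]
[[268.2514 232.4332]]
```

View pics/w1.png

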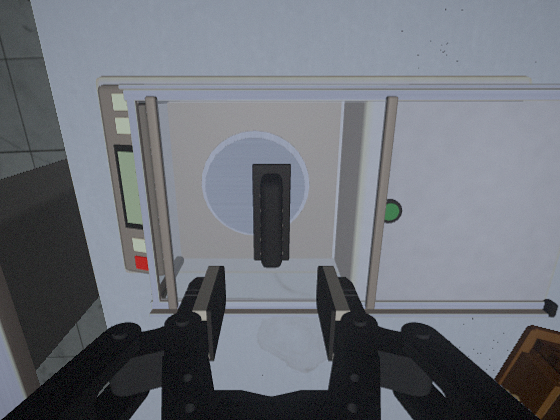

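Call:
drive_tool(commands="0 0.6 0 -0.1 0; 0 1.2 0 -0.1 0; 0 1.7 0 -0.1 0; 0 1.95 0 -0.1 0; 0 1.98 0 -0.1 0")

```text
t: 1.7
tool_pos: [0.4775, 0.1926, 0.1184]
tool_rot: [1.231, 1.196, -1.238]
contact_force: [0.2, 0.3, 0.2]
opening: 0.0426
```

```bash
python3 - <<'E'
from h import *
from station import ctrl
o=ctrl.get_obs();mv(o,[.479,.186,.118],-2.3)
im,d=ctrl.get_image("scene");cv2.imwrite("pics/s2.png",cv2.resize(im[110:260,100:300],None,fx=3.5,fy=3.5,interpolation=cv2.INTER_CUBIC))
ci=ctrl.camera_info("top")
# pan from first wrist picture
im=cv2.imread("pics/w1.png")
E
```

```text
pos [0.4775 0.1926 0.1184] yaw -1.94 tilt [-0.0047 -0.0009 -1.    ] shift [0.0092 0.0431 0.1636] turn 0.07116479653116073
```

View pics/s2.png

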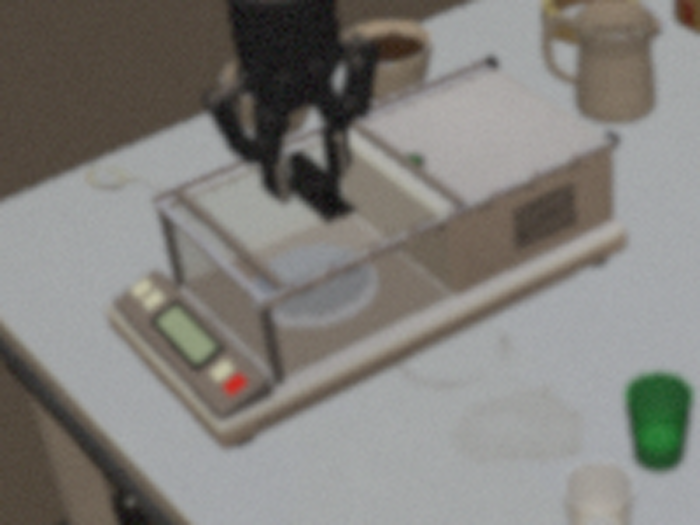

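Call:
drive_tool(commands="0 0 0.12 0 0; 0 0 0.22 0 0; 0 0 0.3 0 0; 0 0 0.35 0 0; 0 0 0.4 0 0; 0 0 0.45 0 0; 0 0 0.5 0 0; 0 0 0.55 0 0")

```text
t: 2.42
tool_pos: [0.5017, 0.1913, 0.1209]
tool_rot: [1.235, 1.192, -1.236]
contact_force: [-2.0, 0.9, 0.6]
opening: 0.0428
```

Call:
drive_tool(commands="0 0 0.1 0 0; 0 0 0.25 0 0; 0 0 0.45 0 0; 0 0 0.65 0 0; 0 0 0.85 0 0; 0 0 1.05 0 0; 0 0 1.25 0 0; 0 0 1.45 0 0")

```text
t: 3.08
tool_pos: [0.5605, 0.189, 0.1208]
tool_rot: [1.235, 1.192, -1.236]
contact_force: [-2.0, -1.0, 1.6]
opening: 0.0426
```

Call:
drive_tool(commands="0 0 0.2 0 0; 0 0 0.4 0 0; 0 0 0.6 0 0; 0 0 0.8 0 0; 0 0 1.0 0 0; 0 0 1.15 0 0; 0 0 1.25 0 0; 0 0 1.3 0 0")

```text
t: 3.75
tool_pos: [0.6122, 0.1873, 0.1208]
tool_rot: [1.235, 1.192, -1.235]
contact_force: [-2.7, -0.9, 0.1]
opening: 0.043
```

```bash
python3 - <<'E'
from h import *
from station import ctrl
o=ctrl.get_obs();mv(o,[.62,.186,.118],-2.3);print(o['t'],o['contact_force'])
ci=ctrl.camera_info("wrist")
im,d=ctrl.get_image("wrist");cv2.imwrite("pics/w3.png",im)
E
```

```text
pos [0.6122 0.1873 0.1208] yaw -2.04 tilt [ 0.0001 -0.     -1.    ] shift [0.0703 0.197  0.0259] turn 0.051016687305781884
3.75 [-2.6942 -0.9323  0.0633]
```

View pics/w3.png

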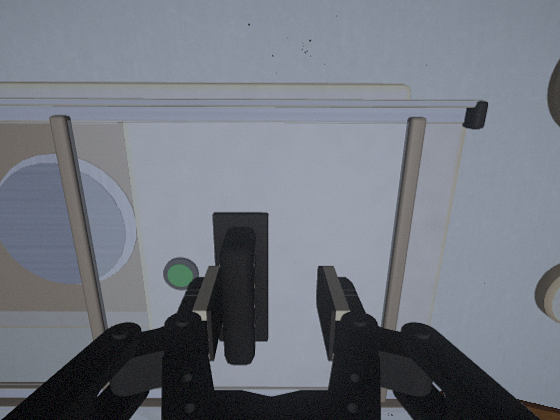

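Call:
drive_tool(commands="0 0 0.05 0 0; 0 0 0.1 0 0; 0 0 0.15 0 0; 0 0 0.2 0 0; 0 0 0.25 0 0; 0 0 0.27 0 0; 0 0 0.27 0 0")

```text
t: 4.38
tool_pos: [0.6227, 0.1871, 0.1209]
tool_rot: [1.236, 1.192, -1.235]
contact_force: [-1.0, 0.1, -1.0]
opening: 0.0424
```

Call:
drive_tool(commands="0 0 -0.15 0 0; 0 0 -0.33 0 0; 0 -0.4 -0.35 0 0; 0 -1.2 -0.35 0 0; 0 -1.9 -0.35 0 0; 0 -2.0 -0.35 0 0")

```text
t: 4.88
tool_pos: [0.6109, 0.1882, 0.2081]
tool_rot: [1.242, 1.186, -1.226]
contact_force: [0.5, 0.0, 2.3]
opening: 0.0427
```

```bash
python3 - <<'E'
from h import *
from station import ctrl
o=ctrl.get_obs();mv(o,[.468,-.1452,.20],-45);print(o['q'])
E
```

```text
pos [0.6109 0.1882 0.2081] yaw -2.02 tilt [ 0.0107  0.002  -0.9999] shift [ 0.1463 -3.2774  8.4562] turn 8.59614927805257
[0.1825 0.0935 1.6091 0.     1.4282 0.2177]
```

Call:
drive_tool(commands="-0.8 0 -0.15 0.4 0.4; -0.8 0 -0.4 1.2 1.3; -0.8 0 -0.8 2.1 2.3; -0.8 0 -1.2 3.0 3.3; -0.8 0 -1.5 3.9 4.3; -0.8 0 -1.85 4.8 5.2; -0.8 0 -2.2 5.7 6.1; -0.8 0 -2.55 6.6 7.0")

```text
t: 5.55
tool_pos: [0.4957, -0.0738, 0.2006]
tool_rot: [1.67, 0.828, -1.669]
contact_force: [0.3, -0.3, -0.5]
opening: 0.0766
```

```bash
python3 - <<'E'
from h import *
from station import ctrl
o=ctrl.get_obs();mv(o,[.468,-.1452,.20],-45)
E
```

```text
pos [ 0.4957 -0.0738  0.2006] yaw -37.23 tilt [ 0.0007 -0.0003 -1.    ] shift [0.0144 0.5286 1.8387] turn 1.5548614865570598
```

Call:
drive_tool(commands="-0.8 0 0.25 0.8 0.6; -0.8 0 0.45 1.5 1.2; -0.8 0 0.53 1.84 1.55; -0.8 0 0.53 1.84 1.55; -0.8 0 0.53 1.84 1.55")

```text
t: 5.97
tool_pos: [0.4692, -0.1444, 0.2007]
tool_rot: [1.759, 0.731, -1.758]
contact_force: [-0.6, -0.2, -0.3]
opening: 0.0769
```

```bash
python3 - <<'E'
from h import *
from station import ctrl
o=ctrl.get_obs();ci=ctrl.camera_info("wrist")
im,d=ctrl.get_image("wrist");cv2.imwrite("pics/w4.png",im);np.save("pics/w4.npy",d)
mv(o,[.468,-.1452,.018],-45);print(o['q'])
P,uv=cloud(ci,d)
k=(P[:,2]>0.05)&(P[:,2]<0.065)&(np.hypot(P[:,0]-.468,P[:,1]+.145)<.035);q=P[k]
print(k.sum(),q.mean(0),fitcirc(q[:,:2]),(q.min(0)+q.max(0))/2,q.max(0)-q.min(0),cv2.minEnclosingCircle(q[:,:2].astype(np.float32)))
print(proj(ci,[[.468,-.1452,.058],[.468,-.1452,0]]))
E
```

```text
pos [ 0.4692 -0.1444  0.2007] yaw -44.85 tilt [ 0.0004  0.0003 -1.    ] shift [ 4.5664 -0.008   0.037 ] turn 0.030278455900547386
[-0.4506 -0.2566  1.9512  0.0005  1.4467  0.3321]
737 [ 0.466  -0.1437  0.0568] (array([ 0.4686, -0.1415]), np.float64(0.02230717622976399)) [ 0.4681 -0.1421  0.0552] [0.0477 0.0478 0.0105] ((0.4679104685783386, -0.14185871183872223), 0.024277327582240105)
[[270.9277 198.5436]
 [270.9241 182.3241]]
```

View pics/w4.png

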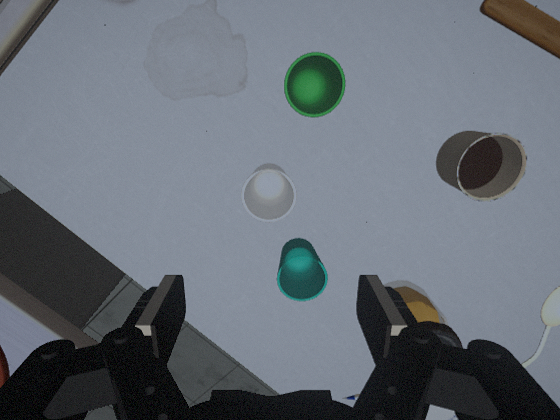

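Call:
drive_tool(commands="-0.8 0.5 -0.03 0 0; -0.8 1.3 -0.03 0 0; -0.8 2.1 -0.03 0 0; -0.8 2.9 -0.03 0 0; -0.8 3.6 -0.03 0 0; -0.8 4.2 -0.03 0 0; -0.8 4.55 -0.03 0 0; -0.8 4.57 -0.03 0 0")

```text
t: 6.68
tool_pos: [0.4662, -0.1407, 0.0141]
tool_rot: [1.753, 0.74, -1.762]
contact_force: [-0.7, -0.2, -0.6]
opening: 0.0769
```

```bash
python3 - <<'E'
from h import *
from station import ctrl
o=ctrl.get_obs();ci=ctrl.camera_info("wrist")
im,d=ctrl.get_image("wrist");cv2.imwrite("pics/w5.png",im);np.save("pics/w5.npy",d)
s,_=ctrl.get_image("scene");cv2.imwrite("pics/s5.png",cv2.resize(s[150:320,190:390],None,fx=3.5,fy=3.5,interpolation=cv2.INTER_CUBIC))
mv(o,[.468,-.1435,.018],-45)
print(proj(ci,[[.468,-.1435,.058],[.468,-.1435,0]]), proj(ci,[o['tool_pos']]))
E
```

```text
pos [ 0.4662 -0.1407  0.0141] yaw -44.64 tilt [-0.0067  0.0035 -1.    ] shift [-0.0969  0.081   0.0191] turn 0.07102473948043411
[[280.1077 349.0414]
 [278.0616 269.3086]] [[271.5494 282.3615]]
```

View pics/w5.png

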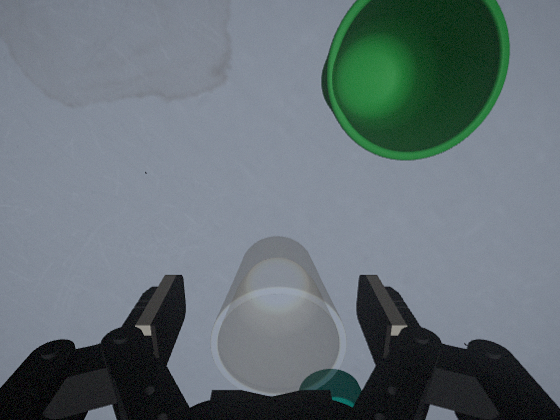

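View pics/s5.png

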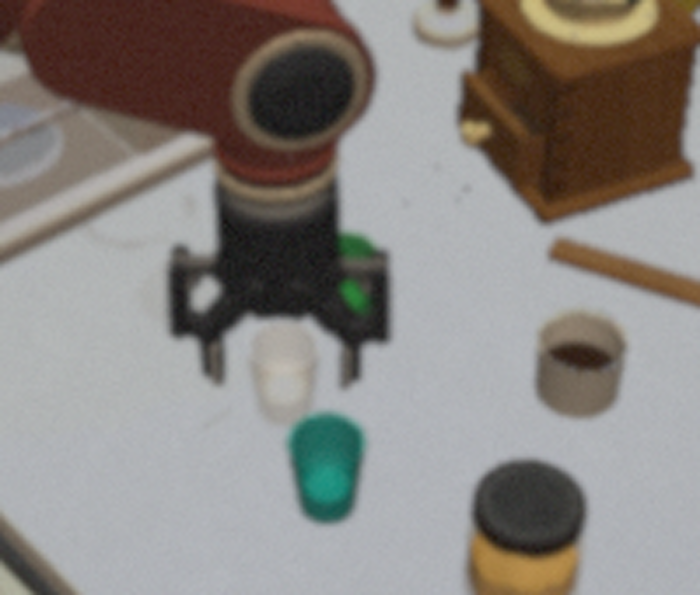

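Call:
drive_tool(commands="-0.8 0 0 0 0; -0.8 0 0 0 0; -0.8 0 0 0 0")

```text
t: 7.03
tool_pos: [0.47, -0.1438, 0.0197]
tool_rot: [1.759, 0.73, -1.755]
contact_force: [-0.3, -0.2, 1.0]
opening: 0.077
```

```bash
python3 - <<'E'
from h import *
from station import ctrl
o=ctrl.get_obs();ci=ctrl.camera_info("wrist")
im,d=ctrl.get_image("wrist");cv2.imwrite("pics/w6.png",im);np.save("pics/w6.npy",d)
mv(o,[.468,-.1435,.016],-45)
P,uv=cloud(ci,d)
k=(P[:,2]>0.05)&(P[:,2]<0.066)&(np.hypot(P[:,0]-.468,P[:,1]+.143)<.032)&(uv[:,1]<390)&(abs(uv[:,0]-275)<75);q=P[k]
c,r=fitcirc(q[:,:2]);print(k.sum(),c,r)
M=R.from_rotvec(o['tool_rot']).as_matrix();print("in tool",M.T@(np.r_[c,.058]-o['tool_pos']))
g=im.astype(int).mean(2)
E
```

```text
pos [ 0.47   -0.1438  0.0197] yaw -44.76 tilt [ 0.0028 -0.0013 -1.    ] shift [ 0.0933 -0.0415  0.0312] turn 0.0475392749024877
5409 [ 0.4691 -0.1413] 0.022300533719907444
in tool [-0.0383 -0.0023 -0.0011]
```

View pics/w6.png

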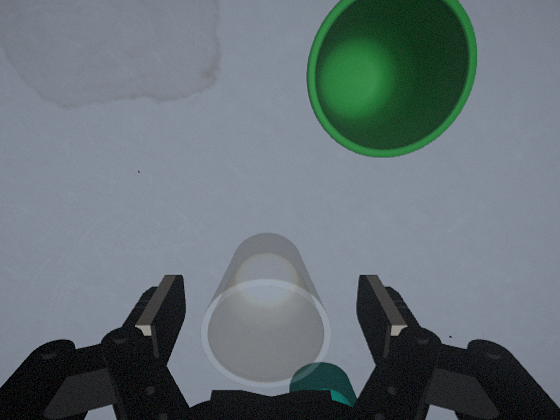

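Call:
drive_tool(commands="-0.8 0.04 -0.03 0 0; -0.6 0.06 -0.05 0 0; -0.4 0.06 -0.05 0 0; -0.3 0.06 -0.05 0 0; -0.2 0.06 -0.05 0 0; -0.15 0.06 -0.05 0 0; -0.1 0.06 -0.05 0 0; -0.1 0.06 -0.05 0 0", newtons=20)

```text
t: 7.75
tool_pos: [0.4675, -0.1421, 0.0158]
tool_rot: [1.758, 0.732, -1.757]
contact_force: [0.1, -0.3, 0.4]
opening: 0.0469
```

Call:
drive_tool(commands="-0.07 0 0 0 0; -0.04 0 0 0 0; -0.01 0 0 0 0; 0.02 0 0 0 0; 0.05 0 0 0 0; 0.1 0 0 0 0; 0.2 0 0 0 0; 0.3 0 0 0 0")

```text
t: 8.42
tool_pos: [0.4676, -0.1421, 0.0159]
tool_rot: [1.758, 0.731, -1.757]
contact_force: [0.2, 0.1, 3.5]
opening: 0.0463
```

```bash
python3 - <<'E'
from h import *
from station import ctrl
o=ctrl.get_obs();ci=ctrl.camera_info("wrist")
im,d=ctrl.get_image("wrist");cv2.imwrite("pics/w7.png",im);np.save("pics/w7.npy",d)
mv(o,[.468,-.1435,.016],-45);print(o['opening'],o['contact_force'])
E
```

```text
pos [ 0.4676 -0.1421  0.0159] yaw -44.79 tilt [ 0.0005 -0.0003 -1.    ] shift [-0.0015  0.0314  0.0172] turn 0.04221687618536692
0.04629062228141026 [0.2113 0.0736 3.4924]
```

View pics/w7.png

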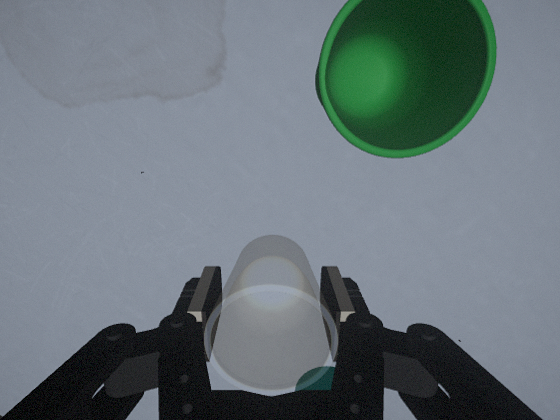

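Call:
drive_tool(commands="0.3 -0.1 0 0 0; 0.3 -0.25 0 0 0; 0.3 -0.5 0 0 0; 0.3 -1.0 0 0 0; 0.3 -1.6 0 0 0; 0.3 -2.3 0 0 0; 0.3 -3.0 0 0 0; 0.3 -3.5 0 0 0")

```text
t: 9.13
tool_pos: [0.468, -0.1422, 0.1592]
tool_rot: [1.759, 0.729, -1.755]
contact_force: [0.2, 0.2, -1.0]
opening: 0.0461
```

Call:
drive_tool(commands="0.3 -0.3 0 0 0; 0.3 -0.4 0 0 0; 0.3 -0.4 0 0 0; 0.3 -0.4 0 0 0")

```text
t: 9.47
tool_pos: [0.4666, -0.1417, 0.1704]
tool_rot: [1.757, 0.733, -1.759]
contact_force: [0.5, 0.1, -1.6]
opening: 0.0463
```

```bash
python3 - <<'E'
from h import *
from station import ctrl
o=ctrl.get_obs();ci=ctrl.camera_info("wrist")
im,d=ctrl.get_image("wrist");cv2.imwrite("pics/w8.png",im)
top,dt=ctrl.get_image("top");cv2.imwrite("pics/t8.png",top);np.save("pics/t8.npy",dt)
sc,ds=ctrl.get_image("scene");cv2.imwrite("pics/s8.png",sc);np.save("pics/s8.npy",ds)
mv(o,[.465,.186,.17],-45);print(o['opening'],o['contact_force'])
cv2.imwrite("pics/t8b.png",cv2.resize(top[150:305,135:285],None,fx=3.8,fy=3.8,interpolation=cv2.INTER_CUBIC))
T=ctrl.camera_info("top");S=ctrl.camera_info("scene")
for C,D,b in((T,dt,(140,200,225,300)),(S,ds,(120,120,290,235))):
    P,uv=cloud(C,D,b);k=(abs(P[:,2]-.042)<.008)&(np.hypot(P[:,0]-.465,P[:,1]-.186)<.06)
    print(k.sum());
    h,e=np.histogram(P[np.hypot(P[:,0]-.465,P[:,1]-.186)<.06][:,2],bins=np.arange(.02,.06,.002));print(h)
E
```

```text
pos [ 0.4666 -0.1417  0.1704] yaw -44.79 tilt [-0.0018  0.0009 -1.    ] shift [ 0.0178 -5.8    -5.7844] turn 0.042136813182364105
0.04634735122405816 [ 0.5279  0.095  -1.5733]
1016
[  0   0   1   4  36 122 198 144  83 104 243 267 135  36   4   0   0   0
   0]
222
[  0   0   0   0   0   1   8   3   2  10  84 102  18   3   0   0   0   0
   0]
```

View pics/t8b.png

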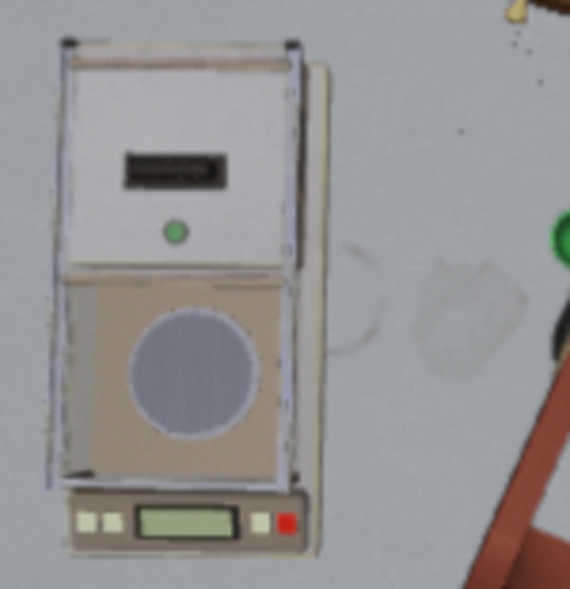

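View pics/w8.png

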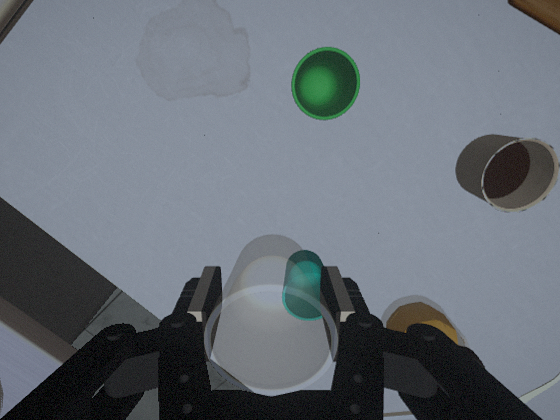

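Call:
drive_tool(commands="0.3 -0.1 -0.2 -0.2 0; 0.3 -0.2 -0.6 -0.6 0; 0.3 -0.3 -1.1 -1.1 0; 0.3 -0.4 -1.7 -1.7 0; 0.3 -0.4 -2.3 -2.3 0; 0.3 -0.4 -2.9 -2.9 0; 0.3 -0.4 -3.5 -3.5 0; 0.3 -0.4 -4.1 -4.1 0")

```text
t: 10.28
tool_pos: [0.4656, 0.0922, 0.1874]
tool_rot: [1.757, 0.732, -1.758]
contact_force: [1.0, 0.2, -0.5]
opening: 0.046
```

Call:
drive_tool(commands="0.3 0 -0.5 -0.5 0; 0.3 0 -0.9 -0.9 0; 0.3 0 -1.1 -1.1 0; 0.3 0 -1.1 -1.1 0; 0.3 0 -1.1 -1.1 0")

```text
t: 10.7
tool_pos: [0.4659, 0.1523, 0.1874]
tool_rot: [1.756, 0.732, -1.758]
contact_force: [0.1, -1.2, -2.1]
opening: 0.0459
```

```bash
python3 - <<'E'
from h import *
from station import ctrl
o=ctrl.get_obs();ci=ctrl.camera_info("wrist")
im,d=ctrl.get_image("wrist");cv2.imwrite("pics/w9.png",im);np.save("pics/w9.npy",d)
mv(o,[.465,.187,.17],-45);print(o['opening'],o['contact_force'],o['q'])
print(proj(ci,[.465,.187,.042]))
E
```

```text
pos [0.4659 0.1523 0.1874] yaw -44.72 tilt [-0.0008 -0.0008 -1.    ] shift [ 0.4336 -0.6275 -0.6014] turn 0.05630787012212153
0.04594076805115469 [ 0.0851 -1.213  -2.0764] [ 0.1643 -0.2472  1.9659 -0.0006  1.4238  0.9448]
[[241.8757 168.7353]]
```

View pics/w9.png

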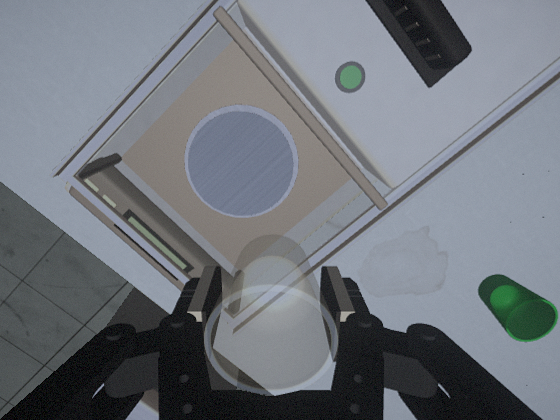

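```bash
python3 - <<'E'
from h import *
from station import ctrl
ci=ctrl.camera_info("wrist");im=cv2.imread("pics/w9.png").astype(int)
m=((im[...,0]-im[...,2])>12).astype(np.uint8)  # bluish
m[:95]=0;m[225:]=0;m[:,:175]=0;m[:,305:]=0
m=cv2.morphologyEx(m,cv2.MORPH_OPEN,np.ones((5,5)))
cs,_=cv2.findContours(m,cv2.RETR_EXTERNAL,cv2.CHAIN_APPROX_NONE);c=max(cs,key=cv2.contourArea)
print(cv2.boundingRect(c),cv2.fitEllipse(c))
P=plane(ci,cv2.convexHull(c).reshape(-1,2),.042);print(fitcirc(P[:,:2]))
d=np.load("pics/w9.npy");P,uv=cloud(ci,d,(200,120,285,200));print("pan z",np.median(P[:,2]))
E
```

```text
(185, 105, 113, 113) ((240.95956420898438, 160.7833709716797), (110.69326782226562, 114.0179672241211), 126.83147430419922)
(array([0.4678, 0.1898]), np.float64(0.048142547028051784))
pan z 0.04229359150207615
```

Call:
drive_tool(commands="0.3 0 -0.2 -0.2 0; 0.3 0 -0.45 -0.45 0; 0.3 0 -0.6 -0.62 0; 0.3 0 -0.63 -0.67 0; 0.3 0 -0.63 -0.67 0; 0.3 0 -0.63 -0.67 0; 0.3 0 -0.63 -0.67 0; 0.3 0 -0.63 -0.67 0")

```text
t: 11.42
tool_pos: [0.4673, 0.1885, 0.1877]
tool_rot: [1.758, 0.731, -1.758]
contact_force: [0.3, 0.5, -1.1]
opening: 0.0456
```

```bash
python3 - <<'E'
from h import *
from station import ctrl
o=ctrl.get_obs();mv(o,[.467,.189,.066],-45);print(o['opening'],o['contact_force'])
E
```

```text
pos [0.4673 0.1885 0.1877] yaw -44.83 tilt [-0.     -0.0002 -1.    ] shift [ 3.042  -0.0149 -0.0039] turn 0.0348860609037871
0.04560389243232168 [ 0.2961  0.4647 -1.1044]
```

Call:
drive_tool(commands="0.3 0.3 0 0 0; 0.3 0.8 0 0 0; 0.3 1.3 0 0 0; 0.3 1.8 0 0 0; 0.3 2.2 0 0 0; 0.3 2.5 0 0 0; 0.3 2.6 0 0 0; 0.3 2.6 0 0 0")

```text
t: 12.08
tool_pos: [0.4663, 0.1886, 0.0821]
tool_rot: [1.755, 0.732, -1.76]
contact_force: [0.6, 0.3, -1.0]
opening: 0.0457
```

```bash
python3 - <<'E'
from h import *
from station import ctrl
o=ctrl.get_obs();ci=ctrl.camera_info("wrist")
im,d=ctrl.get_image("wrist");cv2.imwrite("pics/w10.png",im);np.save("pics/w10.npy",d)
s,_=ctrl.get_image("scene");cv2.imwrite("pics/s10.png",cv2.resize(s[100:250,100:300],None,fx=3.8,fy=3.8,interpolation=cv2.INTER_CUBIC))
mv(o,[.467,.189,.066],-45);print(o['opening'],o['contact_force'])
a=cv2.imread("pics/w7.png");cv2.imwrite("pics/cmp.png",np.hstack([a[220:,180:360],im[220:,180:360]]))
E
```

```text
pos [0.4663 0.1886 0.0821] yaw -44.80 tilt [-0.0027 -0.0007 -1.    ] shift [ 0.4027  0.0057 -0.0215] turn 0.03987911061937836
0.04566339445147595 [ 0.573   0.3367 -0.9707]
```

View pics/cmp.png

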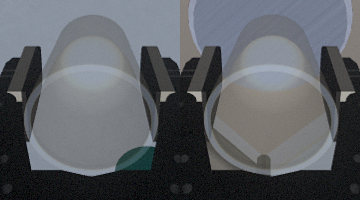

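View pics/s10.png

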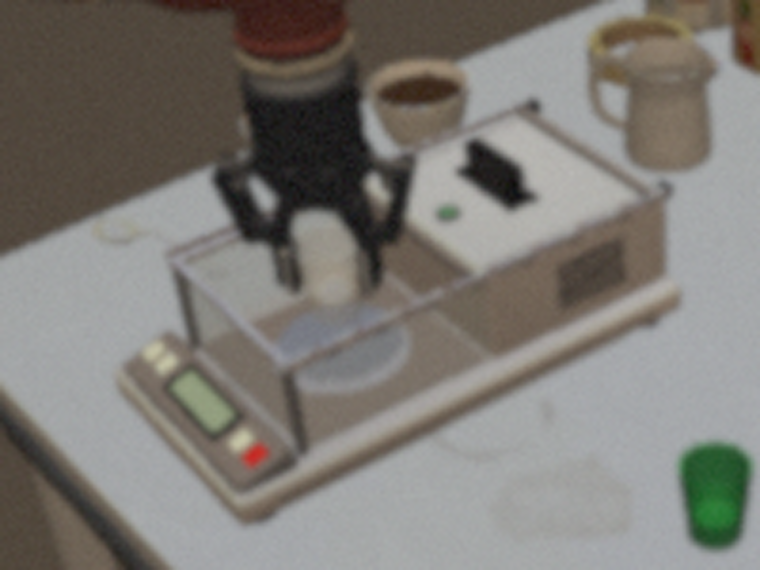

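Call:
drive_tool(commands="0.3 0.1 0.01 0 0; 0.3 0.2 0.01 0 0; 0.3 0.3 0.01 0 0; 0.3 0.38 0.01 0 0; 0.3 0.44 0.01 0 0; 0.3 0.45 0.01 0 0; 0.3 0.45 0.01 0 0; 0.3 0.45 0.01 0 0")

```text
t: 12.85
tool_pos: [0.4676, 0.1887, 0.0658]
tool_rot: [1.758, 0.732, -1.757]
contact_force: [-0.3, 0.2, -0.7]
opening: 0.0464
```

```bash
python3 - <<'E'
from h import *
from station import ctrl
o=ctrl.get_obs();mv(o,[.467,.189,.058],-45);print(o['opening'],o['contact_force'],o['wrist_torque'],o['effort'])
E
```

```text
pos [0.4676 0.1887 0.0658] yaw -44.79 tilt [ 0.0001  0.     -1.    ] shift [ 0.1941 -0.017   0.0049] turn 0.04242125786090014
0.04641882721765144 [-0.3251  0.1954 -0.6561] [ 0.0074 -0.0037 -0.0446] [  0.0016 -29.8308 -32.9787  -0.0005   0.0058  -0.    ]
```

Call:
drive_tool(commands="0.3 0.02 0 0 0; 0.3 0.04 0 0 0; 0.3 0.06 0 0 0; 0.3 0.08 0 0 0; 0.3 0.10 0 0 0; 0.3 0.12 0 0 0; 0.3 0.14 0 0 0; 0.3 0.15 0 0 0")

```text
t: 13.52
tool_pos: [0.4675, 0.1886, 0.0595]
tool_rot: [1.757, 0.732, -1.758]
contact_force: [-0.0, 0.3, -1.8]
opening: 0.0462
```

Call:
drive_tool(commands="0.3 0.01 0 0 0; 0.3 0.02 0 0 0; 0.3 0.03 0 0 0; 0.3 0.04 0 0 0; 0.3 0.04 0 0 0")

```text
t: 13.93
tool_pos: [0.4676, 0.1886, 0.0581]
tool_rot: [1.757, 0.732, -1.758]
contact_force: [0.6, 0.2, -0.8]
opening: 0.0463
```

Call:
drive_tool(commands="0.3 0.01 0 0 0; 0.3 0.02 0 0 0; 0.3 0.03 0 0 0; 0.3 0.03 0 0 0")

```text
t: 14.27
tool_pos: [0.4677, 0.1887, 0.0571]
tool_rot: [1.758, 0.732, -1.757]
contact_force: [0.2, -0.1, -0.4]
opening: 0.046
```

```bash
python3 - <<'E'
from h import *
from station import ctrl
o=ctrl.get_obs();mv(o,[.467,.189,.058],-45);print(o['opening'],o['contact_force'])
E
```

```text
pos [0.4677 0.1887 0.0571] yaw -44.79 tilt [ 0.0003  0.0001 -1.    ] shift [-0.0228 -0.0176  0.0074] turn 0.042640975773888104
0.046013291018105126 [ 0.2348 -0.1023 -0.3591]
```

Call:
drive_tool(commands="0.3 0.01 0 0 0; 0.3 0.02 0 0 0; 0.3 0.03 0 0 0; 0.3 0.03 0 0 0")

```text
t: 14.6
tool_pos: [0.4678, 0.1887, 0.056]
tool_rot: [1.758, 0.732, -1.757]
contact_force: [0.2, 0.4, 2.8]
opening: 0.046
```

Call:
drive_tool(commands="0.3 0 0 0 0")

```text
t: 14.68
tool_pos: [0.4678, 0.1887, 0.056]
tool_rot: [1.758, 0.732, -1.757]
contact_force: [-0.2, -0.2, 2.8]
opening: 0.0462
```

Call:
drive_tool(commands="0.3 -0.01 0 0 0; 0.2 -0.02 0 0 0; 0.1 -0.025 0 0 0; 0.0 -0.025 0 0 0; -0.04 -0.025 0 0 0; -0.07 -0.025 0 0 0")

```text
t: 15.18
tool_pos: [0.4676, 0.1886, 0.0567]
tool_rot: [1.758, 0.732, -1.757]
contact_force: [0.2, -1.3, 0.8]
opening: 0.0459
```

Call:
drive_tool(commands="-0.09 0 0 0 0; -0.11 0 0 0 0; -0.13 0 0 0 0; -0.16 0 0 0 0; -0.2 0 0 0 0; -0.25 0 0 0 0; -0.3 0 0 0 0; -0.35 0 0 0 0")

```text
t: 15.85
tool_pos: [0.4675, 0.1886, 0.0567]
tool_rot: [1.758, 0.732, -1.758]
contact_force: [0.5, -1.0, 0.5]
opening: 0.0576
```

```bash
python3 - <<'E'
from h import *
from station import ctrl
o=ctrl.get_obs();mv(o,[.467,.189,.058],-45);print(o['opening'],o['contact_force'])
im,d=ctrl.get_image("wrist");cv2.imwrite("pics/w11.png",im)
E
```

```text
pos [0.4675 0.1886 0.0567] yaw -44.79 tilt [-0.0001  0.     -1.    ] shift [-0.0337 -0.0155  0.0024] turn 0.04212755041584728
0.057556666323721584 [ 0.4534 -1.0216  0.5401]
```

View pics/w11.png

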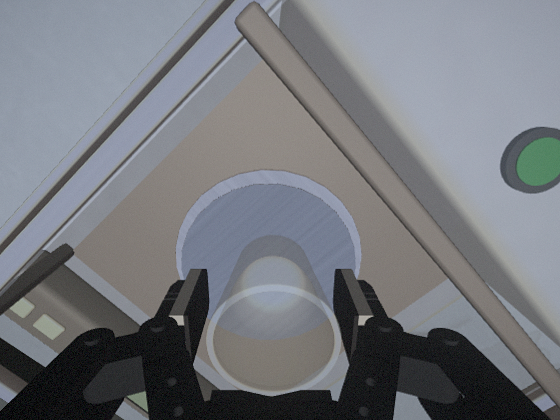

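Call:
drive_tool(commands="-0.45 0 0 0 0; -0.5 -0.05 0 0 0; -0.5 -0.2 0 0 0; -0.5 -0.5 0 0 0; -0.5 -1.0 0 0 0; -0.5 -1.7 0 0 0; -0.5 -2.4 0 0 0; -0.5 -3.0 0 0 0")

```text
t: 16.57
tool_pos: [0.4681, 0.1888, 0.1801]
tool_rot: [1.76, 0.731, -1.755]
contact_force: [0.7, -0.0, 0.6]
opening: 0.0643
```

Call:
drive_tool(commands="-0.4 -0.4 0 0 0; -0.2 -0.5 0 0 0; 0 -0.5 0 0 0; 0 -0.5 0 0 0")

```text
t: 16.9
tool_pos: [0.4673, 0.1885, 0.1964]
tool_rot: [1.757, 0.732, -1.758]
contact_force: [0.4, 0.8, -0.6]
opening: 0.0427
```

```bash
python3 - <<'E'
from h import *
from station import ctrl
o=ctrl.get_obs();ci=ctrl.camera_info("wrist")
im,d=ctrl.get_image("wrist");cv2.imwrite("pics/w12.png",im);np.save("pics/w12.npy",d)
P,uv=cloud(ci,d)
k=(P[:,2]>0.093)&(P[:,2]<0.105)&(np.hypot(P[:,0]-.468,P[:,1]-.189)<.035);q=P[k];print(k.sum(),fitcirc(q[:,:2]),q[:,2].mean())
k=(P[:,2]>0.131)&(P[:,2]<0.148)&(abs(P[:,0]-.61)<.06)&(abs(P[:,1]-.186)<.05);q=P[k]
if k.sum()>20: print("bar",k.sum(),cv2.minAreaRect(q[:,:2].astype(np.float32)*1000))
mv(o,[.610,.186,.20],-2.3);print(o['q'])
E
```

```text
981 (array([0.4688, 0.1894]), np.float64(0.022349524776789528)) 0.09885093396827137
bar 3342 ((607.404541015625, 184.45042419433594), (59.84158706665039, 14.16849136352539), 87.55120086669922)
pos [0.4673 0.1885 0.1964] yaw -44.79 tilt [-0.0004 -0.0001 -1.    ] shift [-0.092   2.5774 -2.469 ] turn -8.498530311115928
[ 0.2358 -0.2188  1.927  -0.      1.4338  1.0175]
```

View pics/w12.png

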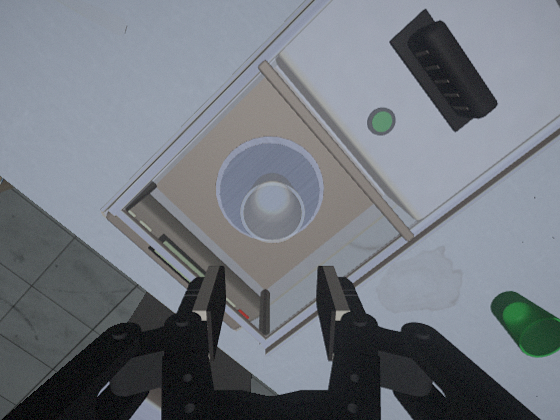

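Call:
drive_tool(commands="0 -0.05 0.3 -0.3 -1.0; 0 -0.1 0.8 -0.75 -2.4; 0 -0.1 1.3 -1.2 -3.8; 0 -0.1 1.8 -1.7 -5.2; 0 -0.1 2.3 -2.15 -6.6; 0 -0.1 2.5 -2.35 -7.9; 0 -0.1 2.55 -2.39 -8.5; 0 -0.1 2.55 -2.39 -8.5")

```text
t: 17.62
tool_pos: [0.6071, 0.1842, 0.1979]
tool_rot: [1.236, 1.193, -1.242]
contact_force: [-0.2, -0.1, 0.2]
opening: 0.0426
```

Call:
drive_tool(commands="0 0 0 0 0; 0 0 0 0 0")

```text
t: 17.78
tool_pos: [0.6063, 0.1846, 0.1994]
tool_rot: [1.238, 1.191, -1.241]
contact_force: [-0.2, 0.2, 0.1]
opening: 0.0429
```

```bash
python3 - <<'E'
from h import *
from station import ctrl
o=ctrl.get_obs();ci=ctrl.camera_info("wrist")
mv(o,[.6074,.1845,.119],-2.3);print(o['q'])
E
```

```text
pos [0.6063 0.1846 0.1994] yaw -2.35 tilt [-0.0023 -0.0004 -1.    ] shift [2.009  0.0313 0.0008] turn -0.009951275326922016
[0.1782 0.0955 1.6216 0.     1.4268 0.2192]
```

Call:
drive_tool(commands="0 0.4 0.02 0 0; 0 0.9 0.02 0 0; 0 1.4 0.02 0 0; 0 1.8 0.02 0 0; 0 1.95 0.02 0 0; 0 1.97 0.02 0 0; 0 1.97 0.02 0 0; 0 1.97 0.02 0 0")

```text
t: 18.45
tool_pos: [0.6088, 0.1849, 0.1234]
tool_rot: [1.24, 1.189, -1.237]
contact_force: [-0.3, -0.3, -0.5]
opening: 0.0426
```

```bash
python3 - <<'E'
from h import *
from station import ctrl
o=ctrl.get_obs();ci=ctrl.camera_info("wrist")
im,d=ctrl.get_image("wrist");cv2.imwrite("pics/w13.png",im)
mv(o,[.453,.191,.119],-2.3);print(o['contact_force'])
E
```

```text
pos [0.6088 0.1849 0.1234] yaw -2.29 tilt [ 0.0022  0.0004 -1.    ] shift [ 0.1025 -3.8978  0.0024] turn 0.0011876878993775542
[-0.2607 -0.2865 -0.4845]
```

View pics/w13.png

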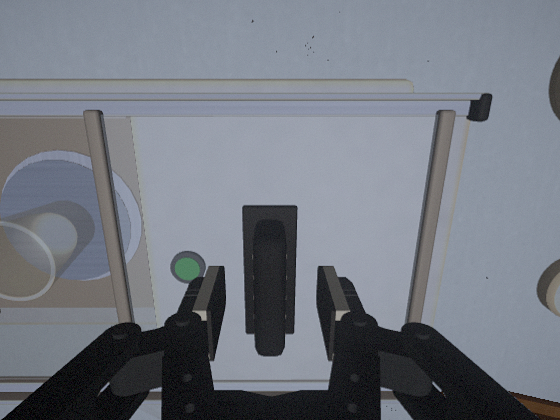

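Call:
drive_tool(commands="0 0.05 -0.1 0 0; 0 0.06 -0.2 0 0; 0 0.06 -0.27 0 0; 0 0.06 -0.32 0 0; 0 0.06 -0.37 0 0; 0 0.06 -0.42 0 0; 0 0.06 -0.48 0 0; 0 0.06 -0.55 0 0")

```text
t: 19.17
tool_pos: [0.5862, 0.1855, 0.1197]
tool_rot: [1.239, 1.19, -1.238]
contact_force: [0.7, 0.2, -0.2]
opening: 0.0428
```

Call:
drive_tool(commands="0 0 -0.1 0 0; 0 0 -0.25 0 0; 0 0 -0.45 0 0; 0 0 -0.65 0 0; 0 0 -0.85 0 0; 0 0 -1.05 0 0; 0 0 -1.25 0 0; 0 0 -1.4 0 0")

```text
t: 19.83
tool_pos: [0.5292, 0.1878, 0.1197]
tool_rot: [1.238, 1.19, -1.238]
contact_force: [1.5, 0.0, 0.7]
opening: 0.0425
```

Call:
drive_tool(commands="0 0 -0.15 0 0; 0 0 -0.35 0 0; 0 0 -0.55 0 0; 0 0 -0.75 0 0; 0 0 -0.9 0 0; 0 0 -1.0 0 0; 0 0 -1.05 0 0; 0 0 -1.08 0 0")

```text
t: 20.5
tool_pos: [0.4866, 0.1895, 0.1194]
tool_rot: [1.238, 1.19, -1.239]
contact_force: [2.4, 0.2, 0.7]
opening: 0.0426
```

```bash
python3 - <<'E'
from h import *
from station import ctrl
o=ctrl.get_obs();ci=ctrl.camera_info("wrist")
im,d=ctrl.get_image("wrist");cv2.imwrite("pics/w14.png",im)
mv(o,[.453,.191,.119],-2.3);print(o['contact_force'])
E
```

```text
pos [0.4866 0.1895 0.1194] yaw -2.28 tilt [-0.0002  0.0001 -1.    ] shift [ 0.0099 -0.8406 -0.004 ] turn 0.003805764999029382
[2.4219 0.2275 0.6991]
```

View pics/w14.png

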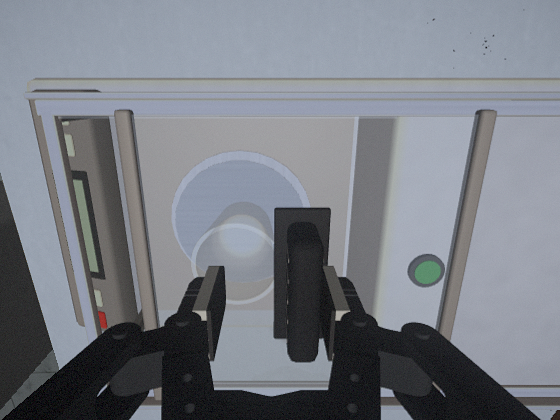

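Call:
drive_tool(commands="0 0 -0.08 0 0; 0 0 -0.18 0 0; 0 0 -0.28 0 0; 0 0 -0.38 0 0; 0 0 -0.46 0 0; 0 0 -0.52 0 0; 0 0 -0.55 0 0; 0 0 -0.58 0 0")

```text
t: 21.22
tool_pos: [0.4635, 0.1904, 0.1194]
tool_rot: [1.238, 1.19, -1.239]
contact_force: [1.8, 0.5, -0.8]
opening: 0.0426
```

Call:
drive_tool(commands="0 0 -0.02 0 0; 0 0 -0.04 0 0; 0 0 -0.06 0 0; 0 0 -0.08 0 0; 0 0 -0.1 0 0; 0 0 -0.11 0 0")

```text
t: 21.72
tool_pos: [0.4593, 0.1905, 0.1194]
tool_rot: [1.238, 1.19, -1.239]
contact_force: [2.6, -0.3, -0.9]
opening: 0.043
```

Call:
drive_tool(commands="0 0 -0.015 0 0; 0 0 -0.03 0 0; 0 0 -0.045 0 0; 0 0 -0.06 0 0; 0 0 -0.06 0 0")

```text
t: 22.13
tool_pos: [0.4569, 0.1906, 0.1195]
tool_rot: [1.238, 1.19, -1.239]
contact_force: [0.2, -0.4, -0.4]
opening: 0.0426
```

Call:
drive_tool(commands="0 0 -0.01 0 0; 0 0 -0.02 0 0; 0 0 -0.03 0 0; 0 0 -0.03 0 0")

```text
t: 22.47
tool_pos: [0.4558, 0.1907, 0.1195]
tool_rot: [1.238, 1.19, -1.239]
contact_force: [0.9, 0.4, -1.5]
opening: 0.0428
```

Call:
drive_tool(commands="0 0 -0.01 0 0; 0 0 -0.02 0 0; 0 0 -0.03 0 0; 0 0 -0.03 0 0")

```text
t: 22.8
tool_pos: [0.4546, 0.1907, 0.1195]
tool_rot: [1.238, 1.19, -1.239]
contact_force: [0.6, -0.2, -1.8]
opening: 0.0425
```

```bash
python3 - <<'E'
from h import *
from station import ctrl
o=ctrl.get_obs();ci=ctrl.camera_info("wrist")
im,d=ctrl.get_image("wrist");cv2.imwrite("pics/w15.png",im);np.save("pics/w15.npy",d)
mv(o,[.453,.191,.119],-2.3);print(o['contact_force'])
E
```

```text
pos [0.4546 0.1907 0.1195] yaw -2.29 tilt [-0.     -0.0001 -1.    ] shift [ 0.0136 -0.0395 -0.006 ] turn 0.002865186829857791
[ 0.6498 -0.1735 -1.8055]
```

View pics/w15.png

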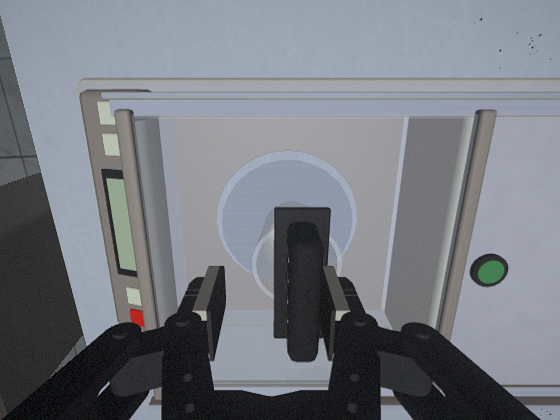

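Call:
drive_tool(commands="0 0 -0.01 0 0; 0 0 -0.02 0 0; 0 0 -0.02 0 0")

```text
t: 23.1
tool_pos: [0.4538, 0.1908, 0.1195]
tool_rot: [1.238, 1.19, -1.239]
contact_force: [1.5, -0.7, -1.2]
opening: 0.0426
```

Call:
drive_tool(commands="0 0 -0.01 0 0; 0 0 -0.02 0 0; 0 0 -0.02 0 0")

```text
t: 23.35
tool_pos: [0.453, 0.1908, 0.1196]
tool_rot: [1.239, 1.19, -1.239]
contact_force: [1.1, -0.2, -0.7]
opening: 0.0428
```

Call:
drive_tool(commands="0 0 -0.01 0 0; 0 0 -0.02 0 0; 0 0 -0.02 0 0")

```text
t: 23.6
tool_pos: [0.4522, 0.1908, 0.1195]
tool_rot: [1.238, 1.19, -1.239]
contact_force: [1.3, -1.0, 0.2]
opening: 0.0429
```

Call:
drive_tool(commands="0 0 -0.01 0 0; 0 0 -0.02 0 0; 0 0 -0.02 0 0")

```text
t: 23.85
tool_pos: [0.4514, 0.1909, 0.1196]
tool_rot: [1.238, 1.19, -1.239]
contact_force: [0.5, 0.1, 0.3]
opening: 0.0427
```

Call:
drive_tool(commands="0 0 -0.01 0 0; 0 0 -0.02 0 0; 0 0 -0.02 0 0")

```text
t: 24.1
tool_pos: [0.4513, 0.1909, 0.1195]
tool_rot: [1.24, 1.189, -1.237]
contact_force: [4.9, 0.0, -2.6]
opening: 0.0429
```

```bash
python3 - <<'E'
from h import *
from station import ctrl
ci=ctrl.camera_info("scene");T=ctrl.camera_info("top")
im,d=ctrl.get_image("scene");cv2.imwrite("pics/s16.png",cv2.resize(im[130:240,120:300],None,fx=4.2,fy=4.2,interpolation=cv2.INTER_CUBIC))
E
```

```text
(no output)
```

View pics/s16.png

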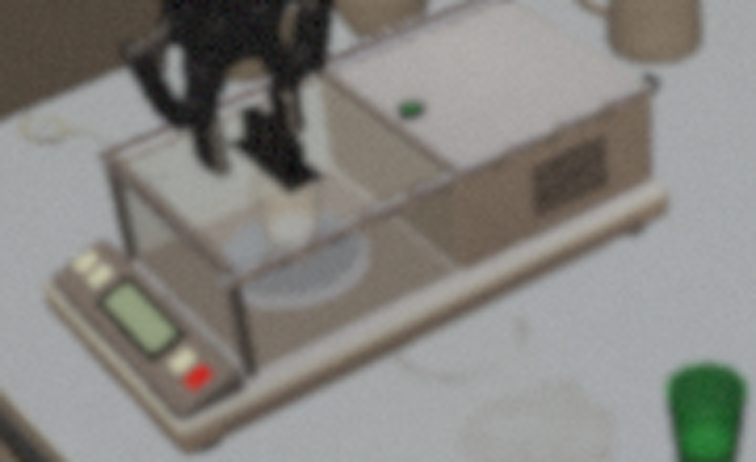

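Call:
drive_tool(commands="0 0 0.05 0 0; 0 0 0.15 0 0; 0 0 0.28 0 0; 0 0 0.33 0 0; 0 0 0.33 0 0; 0 -0.3 0.33 0 0; 0 -1.0 0.33 0 0; 0 -1.8 0.33 0 0")

```text
t: 24.82
tool_pos: [0.4621, 0.19, 0.1907]
tool_rot: [1.235, 1.193, -1.243]
contact_force: [0.4, 0.9, -0.1]
opening: 0.0429
```

Call:
drive_tool(commands="0 -0.7 0 0 0; 0 -1.2 0 0 0; 0 -1.2 0.2 0 0; 0 -1.2 0.2 0 0; 0 -1.2 0.2 0 0")

```text
t: 25.23
tool_pos: [0.4715, 0.1899, 0.2387]
tool_rot: [1.238, 1.191, -1.24]
contact_force: [-0.8, -0.2, -0.6]
opening: 0.0427
```

```bash
python3 - <<'E'
from h import *
from station import ctrl
o=ctrl.get_obs();ci=ctrl.camera_info("wrist")
im,d=ctrl.get_image("wrist");cv2.imwrite("pics/w17.png",im)
s,ds=ctrl.get_image("scene");cv2.imwrite("pics/s17.png",s)
P,uv=cloud(ci,d)
k=(P[:,2]>0.131)&(P[:,2]<0.148)&(abs(P[:,0]-.467)<.05)&(abs(P[:,1]-.189)<.05);q=P[k]
print("bar",k.sum(),cv2.minAreaRect(q[:,:2].astype(np.float32)*1000))
print(o['t'],o['tool_pos'],o['contact_force'])
E
```

```text
bar 1394 ((465.71551513671875, 190.41171264648438), (58.91436004638672, 14.090802192687988), 87.81954956054688)
25.2333 [0.4715 0.1899 0.2387] [-0.7826 -0.1755 -0.6228]
```

View pics/w17.png

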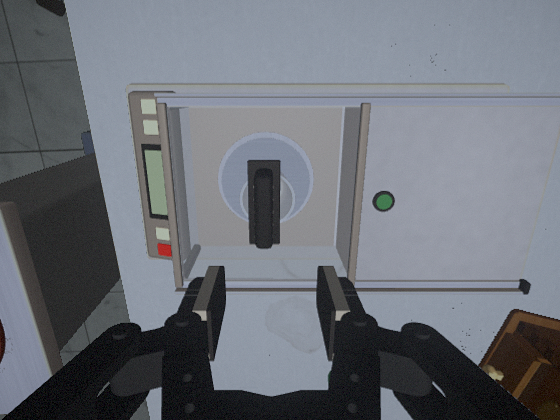

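View pics/s17.png

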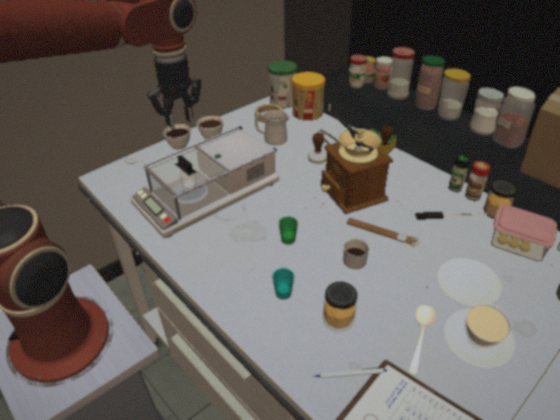

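```bash
python3 -c "
from station import ctrl
print(ctrl.finish_job())"
```

```text
the job is handed in; nothing more can be done
None
```

The shot glass is standing upright in the middle of the pan, released, with the lid slid shut. I handed the job in at about 25 s of the 66 s allowed.

- **Lid open:** I pushed the lid's bar grip with one open finger, without squeezing it, to about 0.14 m open. The force readings stayed under 3 N.
- **Glass:** I took the clear glass between the green and turquoise ones with the 20 N grip. I lowered it onto the pan in steps of about 0.4 mm until contact. The reading there was 2.8 N, about 3.6 N above the reading just before contact. I backed off 1 mm, then opened the fingers slowly.
- **Lid shut:** I pushed the lid forward until the tool stopped moving and the reading rose to 4.9 N, which I took as its stop. Then I backed off and lifted clear.

**Last checks:**
- The glass rim was within about 1 mm of the pan's centre, measured from the wrist camera before the lid was closed.
- The last wrist picture shows the lid's front edge against the front pane and the glass upright under it.
- The dosing cup and syrup jar look unmoved in the last scene picture.
- The robot is clear of everything.

**Where checks disagreed:** The top and wrist cameras differed by about 3 mm, in y for the glass and the bar and in both x and y for the pan. The gripped glass matched the wrist camera, so I weighted the pan position towards that one. The force readings carry about ±1 N of noise and I only saw the value at the end of each call, so brief peaks were not observed.

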